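# Close the cover of a pump control box

## Robot

A 7-joint arm with a two-finger parallel gripper is mounted at the origin on the work surface. World frame = base frame: x ahead of the robot, y to its left, z up, the work surface at z = 0. Lengths are in m, angles in degrees, forces in N, time in s.
With the tool pointing down it reaches from about 0.425 to 0.875 m from the base axis. Payload 4.7 kg.
Tool frame: the origin (TCP) lies midway between the tips of the shut fingers; the grasp point (between the pads) lies 19 mm behind it; z points along the fingers, y is the direction in which the jaws open and shut (so a half turn about z gives the same grasp; the last joint's range is limited). The gripper opens to 87 mm and grips with 3 to 60 N. Pads are 19 mm wide; open, the fingers measure 117 mm over their backs; the gripper's body (75 mm by 190 mm) begins 51 mm behind the grasp point.
Start: joints at [74.949, 18.392, -4.016, 83.108, 1.295, 78.541, -3.26], TCP at [0.178, -0.625, 0.223] pointing down, gripper open.
Joint ranges: [-163.93, 163.93], [-17.29, 119.83], [-79.2, 71.16], [3.27, 140.29], [-89.18, 269.18], [5.43, 117.66], [-154.24, 154.24]. Speed limits (degrees/s): [147.25, 147.25, 180, 180, 180, 180, 180].

## Interface

Orientations are given as [roll, pitch, yaw] about the fixed x, y, z axes, in that order (R = Rz(yaw) Ry(pitch) Rx(roll)).
In Python, from cell import env gives the robot as it stands. The module is installed in compiled form; this text tells all that it offers.
- The arm moves only by the tool servo_tool, never from a script. Its argument "plan" is a list of rows, each a list of 3 entries, a list of its own where there are three numbers: the opening, from 0 (shut) to 1 (fully open), then the shift along the tool's x, y, z in cm, then the turn, a rotation vector about the tool's x, y, z in degrees. A call has 1 to 20 rows; each row shifts and turns the pose as measured when the row begins, along the tool's axes as they then stand; what a row does not reach is not made up. A row lasts 1/12 s, in which the tool goes at most 41.7 mm and 7.16 degrees, less where a joint would pass 70% of its speed; a pose out of reach is approached as far as the arm can. A call is refused whole if a number of a shift passes 4.17 or a number of a turn 7.16, either way. A call with a gripper value outside its range is refused whole. The fingers move at their own pace and stop on an object; "force" is the grip in N (left out, the last holds). Time passes only in rows, so rows that do not move let the fingers close. It gives the time, the measured TCP pose, the force and the opening at its end, in the units of the state.
- env.get_obs(): the state, without advancing time (a new reading comes with each control period).
- env.read_camera(name): name is "scene" or "top"; returns a dict with "image" (420x560x3 uint8, blue, green, red), "fx", "fy", "cx", "cy" (pixels), "rvec" (rotation vector, rad) and "tvec" (3), from world to camera coordinates, as OpenCV has them. Camera axes: x right, y down, z forward; pixel columns grow to the right and rows downward; lengths in m; the calibration is good to about 2 mm. A picture is of the moment at which its call begins. There is no depth.
- env.sign_off(): hands the job in, once; it reports no verdict.
The state is a dict: "time_s": time; "qpos": joint angles; "joint_velocities": joint speeds; "effort": joint torques, N m; "tool_pos": TCP position; "tool_rot": TCP orientation; "force": force on the tool from outside, world axes, zero at the start; "wrist_torque": the same for the moment, N m; "grip_width": finger opening in m.
Only numpy, scipy, OpenCV 4.12 (cv2) and the standard library are available. Lean on these libraries where they do the work, as an engineer would, in place of code of your own. Each camera call takes 0.05 s, during which the arm holds its last target. There are 200 camera calls.

## Task

Put the blue lift-off cover back on the grey pump control box: hold it by its handle at a tilt, hook its lip under the ledge at the box's hooded end by feel, with light pushes (well under 20 N), then swing it down and press it home until the spring catch snaps over its edge. Do not force it, drop it or let it slam, leave the other things on the bench where they are, and let go when it is shut.

Things in the scene. Friction and masses are not known exactly. Their poses are not given: they have to be found in the camera images.
- board: Dark wooden backing board fixed to the bench, 260 (x) by 190 (y) by 15 mm; origin: centre of its underside, z up. On it, screwed down by eye through slotted ears, lies the control box: parallel to the board, but its middle anywhere up to 12 mm off the board's middle in x, 7 in y, so feel for it. Box figures below are from the BOX's middle, heights from the bench
- board_seat (a point): Point over the board at x = 35, y = 0, 124 mm above the bench (axes as the board): where the shut cover's handle centre would lie were the box exactly in the middle of the board. The true place is up to 12 mm off in x and 7 in y, at the same height
- catch (a joint): Spring catch: steel leaf with red tab at the box's +x end, hinged 61 mm above the bench; 0 rad at rest, up to 0.35 outward. Nose 26 wide: inner edge x = 111, 97 high, sloping up and out to x = 118, 112 high. The cover's edge pushes it out (0.05 to 0.15) on its way down, then it springs back to 0 over the cover. Takes 5 to 14 N pressed at the cover's edge, more at the handle
- cover_grip (a point): Centre of the black bow-handle bar of the blue sheet-steel cover (0.3 to 0.54 kg). Bar 12 thick (cover x), 12 high, 100 long (cover y) mm, 24 free under it, posts at y = +-45. Cover axes: +x from lip to catch-side edge, +z up. It starts flat on the bench, skirts down, lip towards the robot. From this point: plate top 30, plate underside 33, skirts' foot 43 below
- cover_edge (a point): Middle of the cover's catch-side edge, on the plate's top: 80 mm in +x and 30 below the handle's centre; axes as the cover. The plate spans x = -206 to 0, y = +-75.5 mm from here. Skirts turned down 10 mm: one along this edge (2.5 thick) and both sides (x = -200 to 0, inner faces y = +-73: 2 mm play each side outside the box's side walls)
- cover_lip (a point): Middle of the end edge of the cover's lip, a level tongue 100 wide, 3 thick, 14.5 mm beyond the plate's -x edge; 140.5 mm in -x and 31.5 below the handle's centre; axes as the cover. Shut, it lies at box x = -105.5, 92.5 high: 11.5 mm under the ledge, 1.5 mm short of the end wall; the plate lies on the rim, 91 high, its skirts outside the walls
- glue_center (a point): Yellow upright glue bottle with red cap, 56 mm across, 150 tall, point at half its height; leave it alone
- tin_center (a point): Open steel tin, 80 mm across, 95 tall, point at half its height; leave it alone
- driver: Screwdriver with orange handle lying on the bench beyond the work, 170 mm long along its x axis; leave it alone
- board_end (a point): Middle of the board's top edge at its -x end (x = -130, 15 high), nearer the robot; axes as the board. The box's hooded end is here. Grey open box 220 (x) by 142 (y) mm, walls 3, rim 91 above the bench; its -x wall (inner face x = -107) rises above the rim and folds inward into a ledge, x = -110 to -94, full width, underside 96 high, open below it. Parts inside end 20 or more under the rim

How it is judged:
By the outcome, as a careful person would: the job done as asked, in the order asked, and still so for the second after the job is handed in, with the robot touching nothing.
It also fails if it takes over 72 s, if anything falls off the work surface, if the arm or the gripper's body presses on something with over 40 N, if the wrist force passes 120 N, or if a joint passes its speed limit or range.

## Working session

There is one attempt and no reset: what is moved stays moved. The work goes in short steps, Python scripts to look and compute and a tool call to move; the robot and the scene stay as the last step left them, time stands still between calls to the robot, and variables do not carry over. Pictures are saved under pics/ and viewed, about 8 in all and at most 12, crops included, and the job is handed in when it is done.

Besides the shell and the picture viewer there is one more tool, called after "Call:" as name(argument=value, ...) on one line, values as JSON. servo_tool: Moves the arm, as the interface text tells. Its arguments: {"type":"object","properties":{"plan":{"type":"array"},"force":{"type":"number"}},"required":["plan"]}

```bash
mkdir -p pics; python3 - <<'E'
from cell import env
import cv2,numpy as np
o=env.get_obs()
for k,v in o.items(): print(k,np.round(v,3))
for n in("scene","top"):
    c=env.read_camera(n); cv2.imwrite(f"pics/{n}0.png",c["image"])
    R=cv2.Rodrigues(np.array(c["rvec"]))[0]; print(n,c["fx"],c["cx"],c["cy"],np.round(-R.T@np.array(c["tvec"]).ravel(),3),np.round(R,3).tolist())
E
```

```text
time_s 0.0
qpos [74.949 18.439 -4.014 83.176  1.296 78.541 -3.26 ]
joint_velocities [-0.08  -0.031 -0.069 -0.095  0.062  0.086  0.06 ]
effort [ 0.0000e+00 -4.9130e+01 -4.0400e-01 -3.1253e+01 -6.4000e-02  4.4000e-02
  0.0000e+00]
tool_pos [ 0.177 -0.625  0.221]
tool_rot [-1.79889e+02  7.00000e-03  1.58590e+01]
force [ 0.432 -0.121 -0.211]
wrist_torque [-0.033 -0.012 -0.063]
grip_width 0.087
scene 424.05699333832945 284.1092362373138 209.51287316094744 [1.509 0.159 0.795] [[-0.187, 0.982, 0.011], [0.578, 0.119, -0.807], [-0.794, -0.145, -0.59]]
top 488.7293185730321 277.66665151827107 204.45057382958072 [ 0.34  -0.012  1.545] [[0.004, -1.0, 0.005], [-0.985, -0.005, -0.173], [0.173, -0.004, -0.985]]
```

View pics/scene0.png

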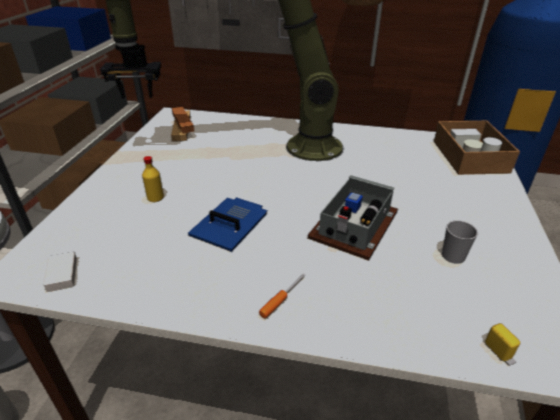

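View pics/top0.png

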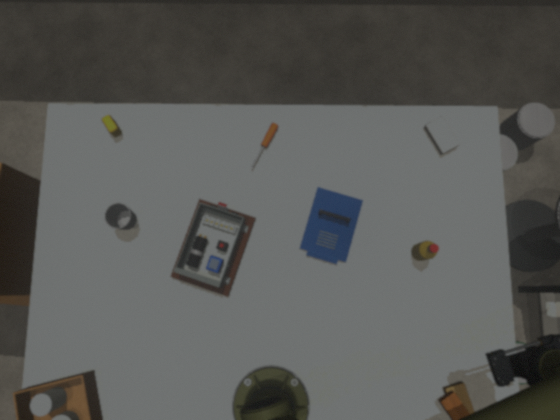

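The scene view shows the cover around (229,222) and the box around (357,215). The top view shows the cover around (332,225) and the box around (213,248). I'll enlarge both.

```bash
python3 - <<'E'
import cv2,numpy as np
t=cv2.imread("pics/top0.png"); s=cv2.imread("pics/scene0.png")
a=cv2.resize(t[178:308,165:370],None,fx=3.9,fy=3.9,interpolation=cv2.INTER_CUBIC)
a=np.clip(a.astype(float)*2.0,0,255).astype('uint8'); cv2.imwrite("pics/topc.png",a)
b=cv2.resize(s[165:265,180:410],None,fx=3.4,fy=3.4,interpolation=cv2.INTER_CUBIC); b=np.clip(b.astype(float)*1.7,0,255).astype('uint8');cv2.imwrite("pics/scc.png",b)
E
```

```text
(no output)
```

View pics/topc.png

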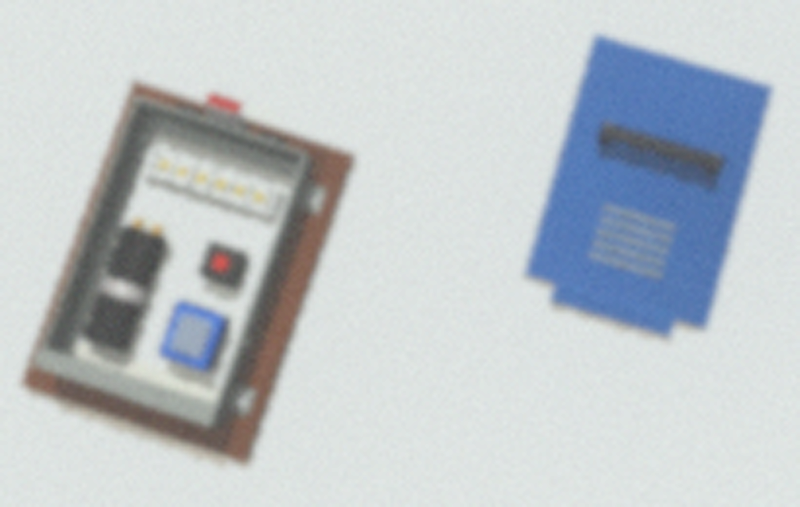

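View pics/scc.png

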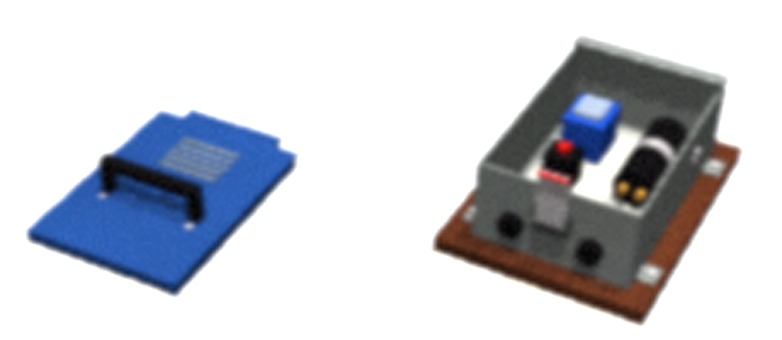

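```bash
cat > h.py <<'E'
from cell import env
import cv2,numpy as np
from scipy.optimize import least_squares
from scipy.spatial.transform import Rotation as Rot
def cams(): return {n:env.read_camera(n) for n in("scene","top")}
def proj(c,P):
    K=np.array([[c["fx"],0,c["cx"]],[0,c["fy"],c["cy"]],[0,0,1]])
    return cv2.projectPoints(np.array(P,float).reshape(-1,3),np.array(c["rvec"]),np.array(c["tvec"]),K,None)[0].reshape(-1,2)
def fit(C,obs,x0,freez=False):
    # obs: list (cam, px, local pt); solve x,y,(z),yaw
    def T(p,P):
        a=np.radians(p[2]); z=p[3] if freez else 0
        return np.array([p[0]+P[0]*np.cos(a)-P[1]*np.sin(a),p[1]+P[0]*np.sin(a)+P[1]*np.cos(a),P[2]+z])
    def r(p): return np.concatenate([proj(C[c],T(p,P))[0]-np.array(u) for c,u,P in obs])
    s=least_squares(r,x0,x_scale=[.01,.01,1]+([.01] if freez else []),loss='soft_l1')
    return s.x,r(s.x).reshape(-1,2)
E
cat > m.py <<'E'
from h import *
C=cams()
t=lambda x,y:("top",(165+(x+.5)/3.9-.5,178+(y+.5)/3.9-.5))
s=lambda x,y:("scene",(180+(x+.5)/3.4-.5,165+(y+.5)/3.4-.5))
def O(l): return [(a[0],a[1],np.array(P)/1e3) for a,P in l]
# cover: local origin = grip point on xy, z from bench
cov=O([(t(597,36),(80,75.5,13)),(t(771,88),(80,-75.5,13)),(t(706,328),(-126,-75.5,13)),(t(528,276),(-126,75.5,13)),
 (t(555,303),(-140.5,50,11.5)),(t(669,337),(-140.5,-50,11.5)),
 (s(28,236),(80,-75.5,13)),(s(176,290),(80,75.5,3)),(s(295,155),(-126,75.5,13))])
han=O([(t(600,124),(6,50,49)),(t(724,158),(6,-50,49)),(s(104,156),(0,-50,49)),(s(203,188),(0,50,49))])
board=O([(t(135,82),(130,95,15)),(t(354,155),(130,-95,15)),(t(248,463),(-130,-95,15)),(t(24,383),(-130,95,15)),
 (s(434,246),(130,-95,15)),(s(642,320),(130,95,10)),(s(740,150),(-130,95,15))])
box=O([(t(135,98),(110,71,91)),(t(308,157),(110,-71,91)),(s(478,168),(110,-71,91)),(s(640,205),(110,71,91)),(s(578,40),(-110,-71,98)),(s(725,80),(-110,71,98))])
for n,o in(("cover",cov),("handle",han),("cover+h",cov+han),("board",board),("box",box)):
    for f in(False,True):
        p,r=fit(C,o,[.55,0,-16]+([0] if f else []),f); print(n,np.round(p,4),np.round(r,1).tolist() if f==False else '')
E
python3 m.py
```

```text
cover [  0.5693  -0.194  -15.7757] [[-1.2, -0.1], [-0.2, -0.6], [0.2, 0.3], [-0.7, 0.2], [-1.1, 0.0], [0.6, 0.2], [-1.5, -1.4], [-0.5, 1.3], [-0.2, -0.7]]
cover [ 5.69300e-01 -1.94200e-01 -1.57577e+01 -2.20000e-03] 
handle [  0.568   -0.1906 -15.5963] [[-0.4, 0.1], [-1.0, 0.1], [-0.5, -0.1], [-0.7, -0.1]]
handle [ 5.67900e-01 -1.90700e-01 -1.55842e+01 -4.00000e-04] 
cover+h [  0.569  -0.193 -15.667] [[-1.6, 0.1], [-0.5, -0.5], [-0.0, 0.4], [-1.0, 0.4], [-1.3, 0.2], [0.3, 0.3], [-1.1, -1.4], [-0.0, 1.2], [0.1, -0.8], [0.3, -0.2], [-0.3, -0.2], [-1.4, -0.1], [-1.6, -0.0]]
cover+h [ 5.68900e-01 -1.93100e-01 -1.56684e+01 -1.00000e-03] 
board [  0.475    0.1832 -18.15  ] [[-0.6, -0.7], [-0.3, -0.7], [-0.4, -0.4], [-0.9, 0.4], [-1.5, -2.1], [-0.2, -0.3], [-0.5, -0.6]]
board [ 4.74000e-01  1.83500e-01 -1.80259e+01 -4.60000e-03] 
box [  0.4731   0.1876 -18.4721] [[-0.5, -0.3], [-0.5, -0.4], [-0.9, -1.8], [-0.3, 3.2], [-0.2, -1.9], [0.4, -1.3]]
box [ 4.72400e-01  1.88000e-01 -1.83574e+01 -5.00000e-03]
```

Call:
servo_tool(plan=[[1, [2.5, -1.6, -1], [0, 0, 0]], [1, [2.9, -1.8, 0], [0, 0, 0]], [1, [2.9, -1.8, 0], [0, 0, 0]], [1, [2.9, -1.8, 0], [0, 0, 0]], [1, [2.9, -1.8, 0], [0, 0, 0]], [1, [2.9, -1.8, 0], [0, 0, 0]], [1, [2.9, -1.8, 0], [0, 0, 0]], [1, [2.9, -1.8, 0], [0, 0, 0]], [1, [2.9, -1.8, 0], [0, 0, 0]], [1, [2.9, -1.8, 0], [0, 0, 0]], [1, [2.9, -1.8, 0], [0, 0, 0]], [1, [2.9, -1.8, 0], [0, 0, 0]], [1, [2.9, -1.8, 0], [0, 0, 0]], [1, [2.9, -1.8, 0], [0, 0, 0]], [1, [2.9, -1.8, 0], [0, 0, 0]], [1, [2.9, -1.8, 0], [0, 0, 0]], [1, [1.5, -1, 0], [0, 0, 0]], [1, [0, 0, 0], [0, 0, 0]]], force=50)

```text
time_s: 1.7
tool_pos: [0.5667, -0.1928, 0.2262]
tool_rot: [-179.7, 0.2, 15.3]
force: [-0.6, 1.1, -0.2]
grip_width: 0.0872
```

```bash
cat > g.py <<'E'
# usage: g.py x y z roll pitch yaw -> remaining shift (cm) and turn (deg) in tool axes
import sys; from h import *
o=env.get_obs(); R=Rot.from_euler('xyz',o['tool_rot'],degrees=True)
print('t',round(float(o['time_s']),2),'pos',np.round(o['tool_pos'],4),'rot',np.round(o['tool_rot'],2),'F',np.round(o['force'],1),'M',np.round(o['wrist_torque'],2),'w',round(float(o['grip_width']),4),'q',np.round(o['qpos'],0))
if len(sys.argv)>6:
    g=list(map(float,sys.argv[1:7])); G=Rot.from_euler('xyz',g[3:],degrees=True)
    print('shift cm',np.round(R.inv().apply(np.array(g[:3])-o['tool_pos'])*100,2),'turn',np.round((R.inv()*G).as_rotvec(degrees=True),2))
E
python3 g.py .569 -.192 .15 180 0 74.3
```

```text
t 1.7 pos [ 0.5667 -0.1928  0.2262] rot [-179.7     0.23   15.29] F [-0.6  1.1 -0.2] M [0.09 0.01 0.06] w 0.0872 q [ 38.  14. -26.  89.   6.  78. -63.]
shift cm [0.27 0.02 7.62] turn [-3.900e-01  5.000e-02 -5.901e+01]
```

Call:
servo_tool(plan=[[1, [0.2, 0, 0.5], [0, 0, -6.5]], [1, [0, 0, 0.6], [0, 0, -6.5]], [1, [0, 0, 0.6], [0, 0, -6.5]], [1, [0, 0, 0.6], [0, 0, -6.5]], [1, [0, 0, 0.6], [0, 0, -6.5]], [1, [0, 0, 0.6], [0, 0, -6.5]], [1, [0, 0, 0.6], [0, 0, -6.5]], [1, [0, 0, 0.6], [0, 0, -6.5]], [1, [0, 0, 0.6], [0, 0, -6.5]], [1, [0, 0, 0], [0, 0, 0]]])

```text
time_s: 2.53
tool_pos: [0.5629, -0.1991, 0.1691]
tool_rot: [-179.4, 0.2, 76.4]
force: [-0.1, -0.4, -0.1]
grip_width: 0.0869
```

```bash
python3 g.py .569 -.192 .12 180 0 74.3; python3 - <<'E'
from h import *
C=cams();out=[]
for n,(x,y) in(("top",(270,170)),("scene",(180,120))):
    im=C[n]["image"][y:y+110,x:x+110]; im=cv2.resize(im,None,fx=3.6,fy=3.6,interpolation=cv2.INTER_CUBIC); out.append(np.clip(im.astype(float)*(2 if n=="top" else 1.5),0,255).astype('uint8'))
cv2.imwrite("pics/near.png",np.hstack(out))
E
```

```text
t 2.53 pos [ 0.5629 -0.1991  0.1691] rot [-1.7936e+02  1.6000e-01  7.6430e+01] F [-0.1 -0.4 -0.1] M [-0.04 -0.09 -0.02] w 0.0869 q [ 45.  17. -33.  94.  10.  73.  -4.]
shift cm [0.85 0.49 4.9 ] turn [-0.64  0.18  2.13]
```

View pics/near.png

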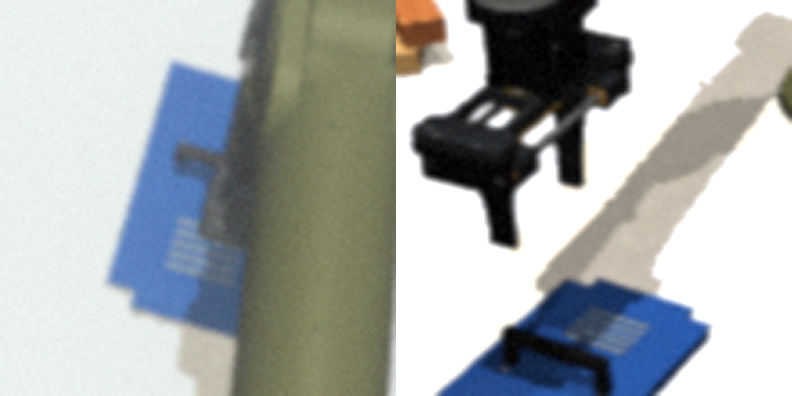

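The fingers straddle the handle bar, so I'm centring and going down.

Call:
servo_tool(plan=[[1, [0.8, 0.5, 2], [-0.6, 0.2, 2]], [1, [0, 0, 3], [0, 0, 0]], [1, [0, 0, 3], [0, 0, 0]], [1, [0, 0, 2], [0, 0, 0]], [1, [0, 0, 1.2], [0, 0, 0]], [1, [0, 0, 0], [0, 0, 0]]])

```text
time_s: 3.13
tool_pos: [0.5742, -0.1972, 0.0603]
tool_rot: [179.3, 0.2, 72.7]
force: [-0.1, 0.2, -0.0]
grip_width: 0.0871
```

```bash
python3 g.py .569 -.192 .024 180 0 74.3
```

```text
t 3.13 pos [ 0.5742 -0.1972  0.0603] rot [1.7926e+02 1.6000e-01 7.2670e+01] F [-0.1  0.2 -0. ] M [ 0.05 -0.01 -0.02] w 0.0871 q [ 42.  23. -31. 100.  14.  60. -11.]
shift cm [ 0.36 -0.7   3.62] turn [ 0.74  0.18 -1.63]
```

Call:
servo_tool(plan=[[1, [0.3, -0.6, 1.2], [0.6, 0.1, -1.4]], [1, [0, 0, 1.2], [0, 0, 0]], [1, [0, 0, 0.8], [0, 0, 0]], [1, [0, 0, 0], [0, 0, 0]]])

```text
time_s: 3.47
tool_pos: [0.5713, -0.1935, 0.0289]
tool_rot: [179.6, 0.1, 74.0]
force: [-0.7, -0.8, -1.1]
grip_width: 0.087
```

```bash
python3 g.py .569 -.192 .024 180 0 74.3
```

```text
t 3.47 pos [ 0.5713 -0.1935  0.0289] rot [1.7964e+02 1.2000e-01 7.4000e+01] F [-0.7 -0.8 -1.1] M [ 0.04 -0.07 -0.04] w 0.087 q [ 42.  25. -31. 101.  15.  58. -11.]
shift cm [ 0.08 -0.26  0.49] turn [ 0.36  0.12 -0.3 ]
```

Call:
servo_tool(plan=[[1, [0.1, -0.2, 0.45], [0.3, 0, -0.2]], [0.4, [0, 0, 0], [0, 0, 0]], [0.3, [0, 0, 0], [0, 0, 0]], [0.2, [0, 0, 0], [0, 0, 0]], [0.1, [0, 0, 0], [0, 0, 0]], [0, [0, 0, 0], [0, 0, 0]], [0, [0, 0, 0], [0, 0, 0]], [0, [0, 0, 0], [0, 0, 0]], [0, [0, 0, 0], [0, 0, 0]], [0, [0, 0, 0], [0, 0, 0]], [0, [0, 0, 0], [0, 0, 0]]], force=55)

```text
time_s: 4.38
tool_pos: [0.5721, -0.1927, 0.0271]
tool_rot: [179.6, 0.2, 74.2]
force: [0.0, 0.5, 0.2]
grip_width: 0.0283
```

```bash
python3 g.py .569 -.192 .024 180 0 74.3
```

```text
t 4.38 pos [ 0.5721 -0.1927  0.0271] rot [1.7965e+02 1.6000e-01 7.4170e+01] F [0.  0.5 0.2] M [ 0.01 -0.12 -0.01] w 0.0283 q [ 42.  25. -31. 101.  15.  57. -11.]
shift cm [-0.02 -0.32  0.3 ] turn [ 0.35  0.16 -0.13]
```

Call:
servo_tool(plan=[[0, [0, -0.3, 0.3], [0.3, 0, 0]], [0, [0, 0, 0], [0, 0, 0]], [0, [0, 0, 0], [0, 0, 0]], [0, [0, 0, 0], [0, 0, 0]], [0, [0, 0, 0], [0, 0, 0]], [0, [0, 0, 0], [0, 0, 0]], [0, [0, 0, 0], [0, 0, 0]], [0, [0, 0, 0], [0, 0, 0]]])

```text
time_s: 5.05
tool_pos: [0.5694, -0.1919, 0.024]
tool_rot: [179.9, 0.1, 74.1]
force: [0.3, 0.4, 1.1]
grip_width: 0.0113
```

```bash
python3 g.py .569 -.192 .024 180 0 74.3
```

```text
t 5.05 pos [ 0.5694 -0.1919  0.024 ] rot [1.7992e+02 1.4000e-01 7.4100e+01] F [0.3 0.4 1.1] M [-0.03 -0.11 -0.04] w 0.0113 q [ 42.  26. -31. 101.  15.  57. -11.]
shift cm [-0.02 -0.04 -0.  ] turn [ 0.08  0.14 -0.2 ]
```

Call:
servo_tool(plan=[[0, [0, 0, -0.4], [0, 0, 0]], [0, [0, 0, -0.8], [0, 0, 0]], [0, [0, 0, -1.5], [0, 0, 0]], [0, [0, 0, -2], [0, 0, 0]], [0, [0, 0, -2.5], [0, 0, 0]], [0, [0, 0, -2.5], [0, 0, 0]], [0, [0, 0, -2.5], [0, 0, 0]], [0, [0, 0, -2.5], [0, 0, 0]], [0, [0, 0, -2.5], [0, 0, 0]], [0, [0, 0, -2], [0, 0, 0]], [0, [0, 0, -1.2], [0, 0, 0]], [0, [0, 0, -0.6], [0, 0, 0]], [0, [0, 0, 0], [0, 0, 0]]])

```text
time_s: 6.13
tool_pos: [0.5613, -0.1883, 0.2387]
tool_rot: [-178.8, 0.1, 74.4]
force: [1.0, 0.2, -3.1]
grip_width: 0.0114
```

```bash
python3 g.py .506 .176 .23 180 0 71.8
```

```text
t 6.13 pos [ 0.5613 -0.1883  0.2387] rot [-1.7884e+02  7.0000e-02  7.4430e+01] F [ 1.   0.2 -3.1] M [-0.08 -0.27 -0.04] w 0.0114 q [ 44.  15. -34.  88.   8.  81.  -6.]
shift cm [ 33.61 -15.09   1.13] turn [-1.16  0.1   2.63]
```

Call:
servo_tool(plan=[[0, [0.8, -0.4, 0], [-0.3, 0, 0.5]], [0, [1.5, -0.7, 0], [-0.3, 0, 0.5]], [0, [2.2, -1.0, 0], [-0.3, 0, 0.5]], [0, [2.4, -1.1, 0], [0, 0, 0.5]], [0, [2.4, -1.1, 0], [0, 0, 0.3]], [0, [2.4, -1.1, 0], [0, 0, 0.2]], [0, [2.4, -1.1, 0], [0, 0, 0]], [0, [2.4, -1.1, 0], [0, 0, 0]], [0, [2.4, -1.1, 0], [0, 0, 0]], [0, [2.4, -1.1, 0], [0, 0, 0]], [0, [2.4, -1.1, 0], [0, 0, 0]], [0, [2.4, -1.1, 0], [0, 0, 0]], [0, [2.4, -1.1, 0], [0, 0, 0]], [0, [2.2, -1.0, 0], [0, 0, 0]], [0, [1.5, -0.7, 0], [0, 0, 0]], [0, [0.8, -0.3, 0], [0, 0, 0]], [0, [0, 0, 0], [0, 0, 0]], [0, [0, 0, 0], [0, 0, 0]]])

```text
time_s: 7.63
tool_pos: [0.4928, 0.1954, 0.2135]
tool_rot: [-177.5, 0.9, 71.8]
force: [-0.5, -0.0, -4.5]
grip_width: 0.0111
```

```bash
python3 g.py .506 .176 .23 180 0 71.8; python3 - <<'E'
from h import *
C=cams();out=[]
for n,(x,y) in(("top",(160,170)),("scene",(290,110))):
    im=C[n]["image"][y:y+150,x:x+130]; im=cv2.resize(im,None,fx=3.07,fy=3.07,interpolation=cv2.INTER_CUBIC); out.append(np.clip(im.astype(float)*(2 if n=="top" else 1.5),0,255).astype('uint8'))
cv2.imwrite("pics/over.png",np.hstack(out))
E
```

```text
t 7.63 pos [0.4928 0.1954 0.2135] rot [-177.55    0.87   71.79] F [-0.5 -0.  -4.5] M [-0.07 -0.24 -0.02] w 0.0111 q [ 20.  10. -49.  97.   7.  78. -48.]
shift cm [-1.45  1.78 -1.71] turn [-2.45  0.87 -0.03]
```

View pics/over.png

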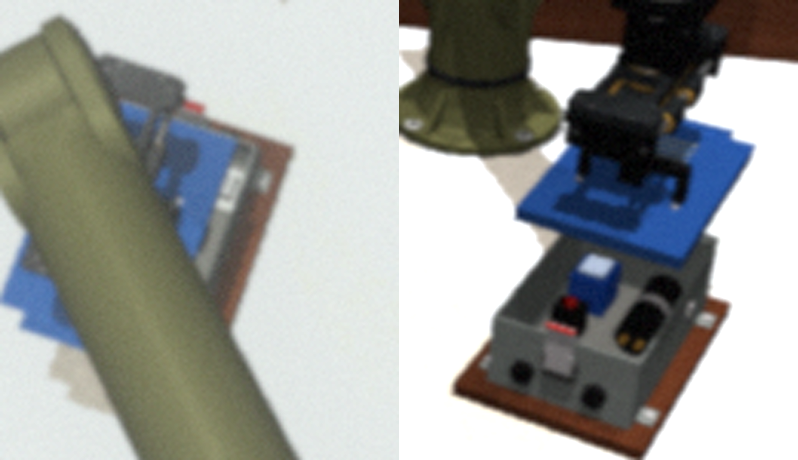

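```bash
cat > f.py <<'E'
from h import *
C=cams(); o=env.get_obs(); R=Rot.from_euler('xyz',o['tool_rot'],degrees=True)
t=lambda x,y:("top",(160+(x+.5)/3.07-.5,170+(y+.5)/3.07-.5))
s=lambda x,y:("scene",(290+(x-399+.5)/3.07-.5,110+(y+.5)/3.07-.5))
obs=[(t(238,140),(80,-75.5,-30)),(t(2,302),(-126,75.5,-30)),(t(22,328),(-140.5,50,-31.5)),
(s(518,211),(80,-75.5,-30)),(s(688,255),(80,75.5,-30)),(s(753,148),(-126,75.5,-30)),(s(732,131),(-140.5,50,-31.5))]
M=np.array([[0,1,0],[1,0,0],[0,0,-1.]]) # cols: cover axes in tool
def T(p,P):
    P=Rot.from_euler('yz',[p[2],p[3]],degrees=True).apply(np.array(P)/1e3)
    return R.apply(M@P+np.array([p[0],0,-.019+p[1]]))+o['tool_pos']
def r(p): return np.concatenate([proj(C[c],T(p,P))[0]-np.array(u) for (c,u),P in obs])
S=least_squares(r,[0,0,0,0],x_scale=[.01,.01,1,1],loss='soft_l1')
print('along bar, z, pitch, yaw',np.round(S.x,4)); print(np.round(r(S.x).reshape(-1,2),1).tolist())
E
python3 f.py
```

```text
along bar, z, pitch, yaw [ 0.0017 -0.     -1.2682  1.4361]
[[-1.9, -1.7], [-1.4, 0.6], [-0.8, 0.1], [-1.0, -0.7], [-1.0, 1.0], [-0.4, -0.7], [-1.0, 0.8]]
```

```bash
cat > b.py <<'E'
# usage: b.py x y z tilt (handle centre in box axes, mm / deg) -> remaining tool move
import sys; from h import *
BX=np.array([.473,.187,0]); YAW=-18.2; B=Rot.from_euler('z',YAW,degrees=True)
o=env.get_obs(); R=Rot.from_euler('xyz',o['tool_rot'],degrees=True); p=np.array(o['tool_pos'])
G=p-.019*R.as_matrix()[:,2]; g=B.inv().apply(G-BX)*1e3
y=B.inv().apply(R.as_matrix()[:,1]); x=B.inv().apply(R.as_matrix()[:,0]); th=np.degrees(np.arcsin(y[2]))
tip=B.inv().apply(G+R.apply([0,-.1405,.0315])-BX)*1e3; pe=B.inv().apply(G+R.apply([0,-.126,.033])-BX)*1e3; ce=B.inv().apply(G+R.apply([0,.08,.030])-BX)*1e3
print('t',round(float(o['time_s']),2),'G',np.round(g,1),'tilt',round(th,2),'yawerr',round(np.degrees(np.arctan2(y[1],y[0])),2),'rollerr',round(np.degrees(np.arcsin(x[2])),2),'w',round(float(o['grip_width'])*1e3,1))
print('tip',np.round(tip,1),'plate edge',np.round(pe,1),'catch edge',np.round(ce,1),'Fbox',np.round(B.inv().apply(o['force']),1),'Mbox',np.round(B.inv().apply(o['wrist_torque']),2))
if len(sys.argv)>4:
    a=list(map(float,sys.argv[1:5])); Q=Rot.from_euler('xyz',[180-a[3],0,YAW+90],degrees=True)
    P=BX+B.apply(np.array(a[:3])/1e3)+.019*Q.as_matrix()[:,2]
    print('shift cm',np.round(R.inv().apply(P-p)*100,2),'turn',np.round((R.inv()*Q).as_rotvec(degrees=True),2))
E
python3 b.py 39.5 0 175 15
```

```text
t 7.83 G [ 18.8  13.4 233.2] tilt -2.37 yawerr -0.26 rollerr -0.84 w 11.5
tip [-122.9   13.5  207.5] plate edge [-108.5   13.5  205.4] catch edge [ 97.5  12.6 199.9] Fbox [ 0.4 -0.5 -3.5] Mbox [ 0.04 -0.27  0.02]
shift cm [-1.21  2.88  5.66] turn [-17.37   0.87  -0.13]
```

Call:
servo_tool(plan=[[0, [-0.2, 0.4, 0.3], [-2.5, 0.2, 0]], [0, [-0.3, 0.5, 0.5], [-3, 0.2, 0]], [0, [-0.3, 0.5, 0.5], [-3, 0.2, 0]], [0, [-0.2, 0.5, 0.5], [-3, 0.2, 0]], [0, [-0.2, 0.5, 0.5], [-3, 0, 0]], [0, [0, 0.3, 0.3], [-2.5, 0, 0]], [0, [0, 0, 0], [0, 0, 0]], [0, [0, 0, 0], [0, 0, 0]]])

```text
time_s: 8.5
tool_pos: [0.5214, 0.1603, 0.1899]
tool_rot: [164.7, 0.1, 70.4]
force: [0.7, -0.1, -5.0]
grip_width: 0.0111
```

```bash
python3 b.py 39.5 0 175 15
```

```text
t 8.5 G [ 49.3 -10.  208.2] tilt 15.26 yawerr -1.32 rollerr -0.15 w 11.1
tip [-77.9  -7.2 140.8] plate edge [-63.5  -7.5 143.2] catch edge [134.4 -12.1 200.3] Fbox [ 0.7  0.1 -5. ] Mbox [-0.01  0.48  0.01]
shift cm [ 1.01 -1.85  2.94] turn [ 0.26  0.5  -1.27]
```

Call:
servo_tool(plan=[[0, [0.5, -0.9, 1], [0, 0.2, -0.6]], [0, [0.5, -0.8, 1], [0, 0.2, -0.6]], [0, [0, -0.1, 0.8], [0.2, 0, 0]], [0, [0, 0, 0], [0, 0, 0]], [0, [0, 0, 0], [0, 0, 0]]])

```text
time_s: 8.92
tool_pos: [0.515, 0.1734, 0.1546]
tool_rot: [165.3, 0.0, 71.6]
force: [0.2, 1.0, -3.6]
grip_width: 0.0114
```

```bash
python3 b.py 39.5 0 165 15
```

```text
t 8.92 G [ 39.3   0.2 173. ] tilt 14.74 yawerr -0.17 rollerr -0.0 w 11.4
tip [-88.6   0.6 106.8] plate edge [-74.1   0.5 109.1] catch edge [124.3  -0.  164.3] Fbox [-0.1  1.  -3.6] Mbox [0.06 0.38 0.02]
shift cm [-0.02 -0.18  0.78] turn [-0.26  0.05 -0.17]
```

```bash
python3 - <<'E'
from h import *
im=env.read_camera("scene")["image"][150:255,305:415]
im=cv2.resize(im,None,fx=5.6,fy=5.6,interpolation=cv2.INTER_CUBIC); cv2.imwrite("pics/hover.png",np.clip(im.astype(float)*1.5,0,255).astype('uint8'))
E
```

```text
(no output)
```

View pics/hover.png

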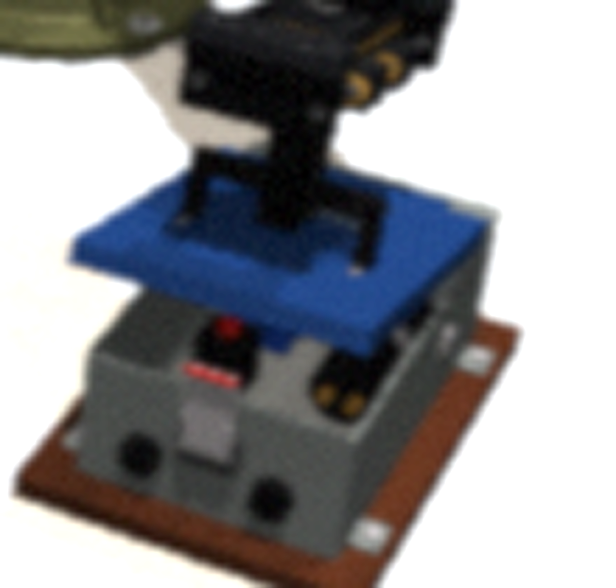

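```bash
python3 - <<'E'
from h import *
C=env.read_camera("scene"); o=env.get_obs(); R=Rot.from_euler('xyz',o['tool_rot'],degrees=True)
B=Rot.from_euler('z',-18.2,degrees=True)
cr=lambda q:np.round((q-[305,150]+.5)*5.6-.5,0).tolist()
cov=lambda P:R.apply([P[1]/1e3,P[0]/1e3,-.019-P[2]/1e3])+o['tool_pos']
box=lambda P:B.apply(np.array(P)/1e3)+[.473,.187,0]
for n,f,P in(("cov+x-y",cov,(80,-75.5,-30)),("cov+x+y",cov,(80,75.5,-30)),("cov-x+y",cov,(-126,75.5,-30)),("cov postfoot-",cov,(0,-45,-30)),("postfoot+",cov,(0,45,-30)),
 ("rim+x-y",box,(110,-71,91)),("rim+x+y",box,(110,71,91)),("hood+y",box,(-110,71,98)),("hood+y in",box,(-94,71,98)),("board+x-y",box,(130,-95,15)),("nose L",box,(115,-13,108)),("noseR",box,(115,13,108)),("foot+x+y",box,(110,71,15)),("foot+x-y",box,(110,-71,15))): print(n,cr(proj(C,f(P))[0]))
E
```

```text
cov+x-y [69.0, 239.0]
cov+x+y [371.0, 333.0]
cov-x+y [488.0, 220.0]
cov postfoot- [189.0, 216.0]
postfoot+ [360.0, 267.0]
rim+x-y [82.0, 351.0]
rim+x+y [353.0, 440.0]
hood+y [495.0, 208.0]
hood+y in [486.0, 222.0]
board+x-y [14.0, 476.0]
nose L [188.0, 364.0]
noseR [239.0, 380.0]
foot+x+y [333.0, 560.0]
foot+x-y [73.0, 469.0]
```

Call:
servo_tool(plan=[[0, [-0.12, -0.1, 0.4], [-0.2, 0, -0.2]], [0, [0, 0, 0.3], [0, 0, 0]], [0, [0, 0, 0], [0, 0, 0]]])

```text
time_s: 9.27
tool_pos: [0.5168, 0.1715, 0.1484]
tool_rot: [164.9, 0.0, 71.8]
force: [0.1, -0.3, -3.8]
grip_width: 0.0108
```

```bash
python3 b.py 39.5 -1.2 158 15
```

```text
t 9.27 G [ 41.5  -1.1 166.7] tilt 15.07 yawerr -0.04 rollerr -0.0 w 10.8
tip [-86.   -1.   99.8] plate edge [-71.6  -1.  102.1] catch edge [126.5  -1.1 158.6] Fbox [ 0.2 -0.3 -3.8] Mbox [-0.01  0.44 -0.01]
shift cm [-0.01 -0.42  0.79] turn [ 0.07  0.01 -0.03]
```

Call:
servo_tool(plan=[[0, [0, -0.3, 0.2], [0, 0, 0]], [0, [0, -0.05, 0.2], [0, 0, 0]], [0, [0, -0.05, 0.2], [0, 0, 0]], [0, [0, 0, 0], [0, 0, 0]]])

```text
time_s: 9.6
tool_pos: [0.515, 0.1725, 0.1415]
tool_rot: [164.9, -0.1, 71.7]
force: [-0.2, 0.5, -5.0]
grip_width: 0.0113
```

```bash
python3 b.py 39.5 -1.2 155.5 15
```

```text
t 9.6 G [ 39.5  -0.7 159.9] tilt 15.15 yawerr -0.09 rollerr 0.07 w 11.3
tip [-87.9  -0.5  92.8] plate edge [-73.5  -0.5  95.1] catch edge [124.5  -0.8 151.8] Fbox [-0.3  0.4 -5. ] Mbox [0.19 0.51 0.01]
shift cm [-0.05 -0.12  0.42] turn [ 0.15 -0.05 -0.09]
```

Call:
servo_tool(plan=[[0, [0, -0.05, 0.15], [0, 0, 0]], [0, [0, -0.04, 0.15], [0, 0, 0]], [0, [0, 0, 0], [0, 0, 0]]])

```text
time_s: 9.85
tool_pos: [0.515, 0.1727, 0.1383]
tool_rot: [164.8, -0.1, 71.7]
force: [-0.5, -0.5, -3.5]
grip_width: 0.0115
```

```bash
python3 b.py 39.5 -1.2 155.5 15
```

```text
t 9.85 G [ 39.4  -0.5 156.6] tilt 15.17 yawerr -0.08 rollerr 0.08 w 11.5
tip [-88.   -0.3  89.4] plate edge [-73.6  -0.3  91.8] catch edge [124.5  -0.6 148.6] Fbox [-0.3 -0.7 -3.5] Mbox [ 0.13  0.4  -0.06]
shift cm [-0.07 -0.03  0.11] turn [ 0.17 -0.06 -0.08]
```

Call:
servo_tool(plan=[[0, [-0.1, 0, 0.05], [0, 0, 0]], [0, [-0.1, 0, 0], [0, 0, 0]], [0, [0, 0, 0], [0, 0, 0]]])

```text
time_s: 10.1
tool_pos: [0.5149, 0.1725, 0.1381]
tool_rot: [164.8, -0.3, 71.8]
force: [-0.7, 0.0, -3.8]
grip_width: 0.011
```

```bash
python3 b.py 39.5 -1.2 155.5 15
```

```text
t 10.1 G [ 39.3  -0.8 156.5] tilt 15.19 yawerr -0.07 rollerr 0.27 w 11.0
tip [-88.   -0.5  89.3] plate edge [-73.6  -0.5  91.6] catch edge [124.4  -0.8 148.5] Fbox [-0.7 -0.2 -3.8] Mbox [ 0.16  0.4  -0.04]
shift cm [-0.05 -0.02  0.1 ] turn [ 0.19 -0.26 -0.07]
```

Call:
servo_tool(plan=[[0, [-0.15, 0, 0], [0, 0, 0]], [0, [0, 0, 0], [0, 0, 0]]])

```text
time_s: 10.27
tool_pos: [0.5146, 0.172, 0.1385]
tool_rot: [164.8, -0.4, 71.8]
force: [0.4, 1.3, -3.8]
grip_width: 0.011
```

```bash
python3 b.py 39.5 -1.2 155.5 15
```

```text
t 10.27 G [ 39.2  -1.4 156.8] tilt 15.21 yawerr -0.08 rollerr 0.38 w 11.0
tip [-88.1  -1.   89.6] plate edge [-73.7  -1.   91.9] catch edge [124.3  -1.3 148.9] Fbox [-0.   1.4 -3.8] Mbox [ 0.31  0.4  -0.1 ]
shift cm [ 0.   -0.02  0.14] turn [ 0.21 -0.37 -0.07]
```

Call:
servo_tool(plan=[[0, [0.15, 0, 0], [0, 0.2, 0]], [0, [0.15, 0, 0], [0, 0.1, 0]], [0, [0.1, 0, 0], [0, 0.1, 0]], [0, [0, 0, 0], [0, 0, 0]]])

```text
time_s: 10.6
tool_pos: [0.5156, 0.1737, 0.1383]
tool_rot: [164.8, -0.6, 71.9]
force: [0.5, 0.4, -3.5]
grip_width: 0.0112
```

```bash
python3 b.py 39.5 1.2 156.5 15
```

```text
t 10.6 G [ 39.7   0.5 156.6] tilt 15.22 yawerr -0.07 rollerr 0.55 w 11.2
tip [-87.6   0.9  89.4] plate edge [-73.2   0.9  91.7] catch edge [124.8   0.7 148.7] Fbox [ 0.3  0.5 -3.5] Mbox [-0.01  0.33 -0.02]
shift cm [ 0.06 -0.03  0.01] turn [ 0.22 -0.55 -0.06]
```

Call:
servo_tool(plan=[[0, [0.1, 0, 0], [0, 0, 0]], [0, [0.1, 0, 0], [0, 0, 0]], [0, [0, 0, 0], [0, 0, 0]]])

```text
time_s: 10.85
tool_pos: [0.5161, 0.1747, 0.1381]
tool_rot: [164.8, -0.5, 71.8]
force: [0.1, -1.1, -3.6]
grip_width: 0.0115
```

```bash
python3 b.py 39.5 1.2 156.5 15
```

```text
t 10.85 G [ 39.8   1.7 156.4] tilt 15.2 yawerr -0.08 rollerr 0.46 w 11.5
tip [-87.5   2.1  89.2] plate edge [-73.1   2.1  91.5] catch edge [124.9   1.8 148.4] Fbox [ 0.4 -1.  -3.6] Mbox [-0.02  0.46  0.08]
shift cm [-0.06 -0.04 -0.02] turn [ 0.2  -0.46 -0.07]
```

Call:
servo_tool(plan=[[0, [0.15, 0, 0], [0, -0.4, 0]], [0, [0.15, 0, 0], [0, 0, 0]], [0, [0, 0, 0], [0, 0, 0]]])

```text
time_s: 11.1
tool_pos: [0.5169, 0.1772, 0.1378]
tool_rot: [164.8, 0.0, 71.7]
force: [-0.2, -1.9, -4.1]
grip_width: 0.0113
```

```bash
python3 b.py 39.5 1.2 156.5 15
```

```text
t 11.1 G [ 39.8   4.4 156.1] tilt 15.17 yawerr -0.08 rollerr -0.04 w 11.3
tip [-87.6   4.6  88.9] plate edge [-73.2   4.6  91.3] catch edge [124.9   4.3 148.1] Fbox [ 0.4 -1.9 -4.1] Mbox [-0.22  0.38 -0.04]
shift cm [-0.32 -0.02 -0.05] turn [ 0.17  0.06 -0.07]
```

Call:
servo_tool(plan=[[0, [0.15, 0, 0], [0, 0, 0]], [0, [0.05, 0, 0], [0, 0, 0]], [0, [0, 0, 0], [0, 0, 0]]])

```text
time_s: 11.35
tool_pos: [0.5171, 0.1777, 0.1371]
tool_rot: [164.9, 0.2, 71.7]
force: [-0.5, -0.8, -3.2]
grip_width: 0.0112
```

```bash
python3 b.py 39.5 1.2 156.5 15
```

```text
t 11.35 G [ 39.8   5.  155.5] tilt 15.12 yawerr -0.02 rollerr -0.25 w 11.2
tip [-87.6   4.9  88.4] plate edge [-73.2   4.9  90.7] catch edge [124.9   4.8 147.4] Fbox [-0.2 -0.9 -3.2] Mbox [-0.28  0.41  0.13]
shift cm [-0.37 -0.01 -0.11] turn [ 0.12  0.26 -0.02]
```

Call:
servo_tool(plan=[[0, [-0.2, 0, -0.1], [0, 0.2, 0]], [0, [-0.15, 0, -0.05], [0, 0, 0]], [0, [0, -0.3, -0.08], [0, 0, 0]], [0, [0, -0.3, -0.08], [0, 0, 0]], [0, [0, 0, 0], [0, 0, 0]]])

```text
time_s: 11.77
tool_pos: [0.5095, 0.1781, 0.1392]
tool_rot: [164.9, -0.2, 71.8]
force: [0.1, -0.3, -4.8]
grip_width: 0.0115
```

```bash
python3 b.py 29.5 1.5 156.5 15
```

```text
t 11.77 G [ 32.5   2.9 157.5] tilt 15.15 yawerr -0.1 rollerr 0.2 w 11.5
tip [-94.9   3.2  90.4] plate edge [-80.5   3.2  92.7] catch edge [117.6   2.8 149.5] Fbox [ 0.2 -0.3 -4.8] Mbox [-0.    0.46 -0.02]
shift cm [-0.14 -0.32  0.02] turn [ 0.15 -0.18 -0.09]
```

Call:
servo_tool(plan=[[0, [-0.14, -0.2, 0], [0, -0.1, 0]], [0, [0, -0.2, -0.05], [0, 0, 0]], [0, [0, -0.1, -0.02], [0, 0, 0]], [0, [0, 0, 0], [0, 0, 0]]])

```text
time_s: 12.1
tool_pos: [0.5035, 0.179, 0.1388]
tool_rot: [164.8, -0.1, 71.8]
force: [-1.1, -0.1, -4.1]
grip_width: 0.0113
```

```bash
python3 b.py 24.5 1.5 157 15
```

```text
t 12.1 G [ 26.5   1.9 157.1] tilt 15.19 yawerr -0.05 rollerr 0.12 w 11.3
tip [-100.8    2.1   89.9] plate edge [-86.5   2.1  92.3] catch edge [111.6   1.9 149.1] Fbox [-1.  -0.5 -4.1] Mbox [-0.03  0.38  0.01]
shift cm [-0.04 -0.2  -0.04] turn [ 0.19 -0.11 -0.05]
```

Call:
servo_tool(plan=[[0, [0, -0.15, -0.03], [0, 0, 0]], [0, [0, -0.15, -0.03], [0, 0, 0]], [0, [0, 0, 0], [0, 0, 0]]])

```text
time_s: 12.35
tool_pos: [0.5003, 0.1803, 0.1386]
tool_rot: [164.8, -0.1, 71.8]
force: [0.0, -0.4, -5.3]
grip_width: 0.0116
```

```bash
python3 b.py 20.5 1.5 157 15
```

```text
t 12.35 G [ 23.1   2.1 156.9] tilt 15.19 yawerr -0.04 rollerr 0.13 w 11.6
tip [-104.3    2.3   89.7] plate edge [-89.9   2.3  92. ] catch edge [108.1   2.1 148.9] Fbox [ 0.1 -0.4 -5.3] Mbox [ 0.06  0.39 -0.01]
shift cm [-0.06 -0.25 -0.08] turn [ 0.19 -0.12 -0.04]
```

Call:
servo_tool(plan=[[0, [-0.05, -0.15, -0.03], [0, -0.1, 0]], [0, [0, -0.1, -0.02], [0, 0, 0]], [0, [0, 0, 0], [0, 0, 0]]])

```text
time_s: 12.6
tool_pos: [0.4989, 0.1804, 0.1392]
tool_rot: [164.7, -0.1, 71.8]
force: [-0.5, 0.2, -3.4]
grip_width: 0.0114
```

```bash
python3 b.py 18 1.5 157 15
```

```text
t 12.6 G [ 21.7   1.8 157.6] tilt 15.35 yawerr -0.06 rollerr 0.07 w 11.4
tip [-105.5    2.    90. ] plate edge [-91.1   1.9  92.4] catch edge [106.8   1.7 149.8] Fbox [-0.5  0.1 -3.4] Mbox [-0.01  0.36  0.01]
shift cm [-0.03 -0.38 -0.04] turn [ 0.35 -0.06 -0.06]
```

Call:
servo_tool(plan=[[0, [0, -0.15, -0.03], [0, 0, 0]], [0, [0, -0.1, -0.02], [0, 0, 0]], [0, [0, 0, 0], [0, 0, 0]]])

```text
time_s: 12.85
tool_pos: [0.4984, 0.1806, 0.1404]
tool_rot: [164.4, -0.1, 71.7]
force: [0.7, -0.0, -4.4]
grip_width: 0.0116
```

```bash
python3 b.py 18 1.5 157 15
```

```text
t 12.85 G [ 21.    1.8 158.7] tilt 15.57 yawerr -0.11 rollerr 0.14 w 11.6
tip [-105.8    2.1   90.6] plate edge [-91.5   2.1  93.1] catch edge [106.2   1.7 151.3] Fbox [ 0.7  0.2 -4.4] Mbox [-0.04  0.25  0.04]
shift cm [-0.03 -0.36  0.08] turn [ 0.57 -0.11 -0.11]
```

```bash
python3 b.py 28.4 1.5 146 10
```

```text
t 12.85 G [ 21.    1.8 158.7] tilt 15.57 yawerr -0.11 rollerr 0.14 w 11.6
tip [-105.8    2.1   90.6] plate edge [-91.5   2.1  93.1] catch edge [106.2   1.7 151.3] Fbox [ 0.7  0.2 -4.4] Mbox [-0.04  0.25  0.04]
shift cm [-0.03  0.18  1.41] turn [ 5.57 -0.12 -0.1 ]
```

Call:
servo_tool(plan=[[0, [-0.02, 0.05, 0.3], [1.2, -0.1, -0.1]], [0, [0, 0.05, 0.35], [1.4, 0, 0]], [0, [0, 0.05, 0.35], [1.4, 0, 0]], [0, [0, 0.03, 0.35], [1.4, 0, 0]], [0, [0, 0, 0], [0, 0, 0]]])

```text
time_s: 13.27
tool_pos: [0.503, 0.1786, 0.1259]
tool_rot: [170.5, -0.0, 71.8]
force: [0.5, -0.5, -5.0]
grip_width: 0.0109
```

```bash
python3 b.py 28.4 1.5 146 10; python3 b.py 31 1.5 139.6 7|tail -1
```

```text
t 13.27 G [ 28.    1.4 144.6] tilt 9.54 yawerr -0.04 rollerr 0.01 w 10.9
tip [-105.4    1.5   90.3] plate edge [-90.8   1.5  91.2] catch edge [111.8   1.3 128.3] Fbox [ 0.6 -0.3 -5. ] Mbox [ 0.    0.17 -0.02]
shift cm [ 0.01  0.08 -0.13] turn [-0.46 -0.01 -0.04]
shift cm [0.01 0.13 0.55] turn [ 2.54 -0.01 -0.04]
```

Call:
servo_tool(plan=[[0, [0, 0.05, 0.25], [1.2, 0, 0]], [0, [0, 0.05, 0.3], [1.3, 0, 0]], [0, [0, 0, 0], [0, 0, 0]]])

```text
time_s: 13.52
tool_pos: [0.5047, 0.1778, 0.1191]
tool_rot: [173.4, -0.0, 71.7]
force: [-0.2, -0.6, -2.8]
grip_width: 0.0114
```

```bash
python3 b.py 31 1.5 139.6 7; python3 b.py 33.2 1.5 135.4 5|tail -1
```

```text
t 13.52 G [ 30.8   1.1 137.9] tilt 6.58 yawerr -0.09 rollerr 0.02 w 11.4
tip [-105.2    1.4   90.6] plate edge [-90.6   1.3  90.7] catch edge [113.7   1.  117.3] Fbox [-0.  -0.6 -2.8] Mbox [-0.06  0.09  0.04]
shift cm [ 0.04  0.05 -0.16] turn [-0.42 -0.01 -0.09]
shift cm [0.04 0.16 0.28] turn [ 1.58 -0.01 -0.09]
```

Call:
servo_tool(plan=[[0, [0.04, 0.08, 0.14], [0.8, 0, -0.1]], [0, [0, 0.08, 0.14], [0.8, 0, 0]], [0, [0, 0, 0], [0, 0, 0]]])

```text
time_s: 13.77
tool_pos: [0.5053, 0.1788, 0.1165]
tool_rot: [175.4, 0.0, 71.9]
force: [-2.5, 0.8, -3.2]
grip_width: 0.0116
```

```bash
python3 b.py 33.5 1.5 133.2 4; python3 b.py 34.8 1.5 129 2|tail -1
```

```text
t 13.77 G [ 31.7   2.3 135.4] tilt 4.61 yawerr 0.07 rollerr -0.02 w 11.6
tip [-105.8    2.1   92.8] plate edge [-91.2   2.1  92.4] catch edge [113.9   2.4 112. ] Fbox [-2.6 -0.  -3.2] Mbox [ 0.    0.4  -0.02]
shift cm [-0.08  0.14  0.24] turn [0.61 0.02 0.07]
shift cm [-0.08  0.17  0.66] turn [2.61 0.02 0.07]
```

Call:
servo_tool(plan=[[0, [-0.05, 0.05, 0.3], [0.8, 0, 0]], [0, [0, 0.03, 0.3], [0.8, 0, 0]], [0, [0, 0, 0.1], [0.2, 0, 0]]])

```text
time_s: 14.02
tool_pos: [0.5064, 0.1795, 0.1116]
tool_rot: [177.2, 0.0, 72.0]
force: [-1.1, -1.1, -0.7]
grip_width: 0.0114
```

```bash
python3 b.py 34.8 1.5 129 2; python3 b.py 36 1.5 124 0|tail -1
```

```text
t 14.02 G [ 33.2   3.3 130.6] tilt 2.78 yawerr 0.2 rollerr -0.01 w 11.4
tip [-105.6    2.8   92.3] plate edge [-91.1   2.9  91.5] catch edge [114.5   3.6 104.5] Fbox [-0.7 -1.3 -0.7] Mbox [-0.24  0.13  0.02]
shift cm [-0.18  0.13  0.17] turn [0.78 0.   0.2 ]
shift cm [-0.18  0.16  0.67] turn [2.78 0.   0.2 ]
```

Call:
servo_tool(plan=[[0, [-0.2, 0, -0.05], [0, 0, 0.2]], [0, [-0.05, 0, 0], [0, 0, 0]], [0, [0, 0, 0], [0, 0, 0]]])

```text
time_s: 14.27
tool_pos: [0.5062, 0.1787, 0.1118]
tool_rot: [177.2, -0.2, 71.8]
force: [-0.9, 1.0, -2.2]
grip_width: 0.0114
```

```bash
python3 b.py 34.8 1.5 129 2
```

```text
t 14.27 G [ 33.2   2.4 130.7] tilt 2.8 yawerr 0.03 rollerr 0.21 w 11.4
tip [-105.6    2.4   92.4] plate edge [-91.1   2.5  91.6] catch edge [114.5   2.6 104.7] Fbox [-1.2  0.7 -2.2] Mbox [0.   0.11 0.01]
shift cm [-0.1   0.13  0.18] turn [ 0.8  -0.21  0.03]
```

Side contact is gone. Now I'll press down.

Call:
servo_tool(plan=[[0, [-0.1, 0.03, 0.3], [0.8, -0.2, 0]], [0, [-0.05, 0.03, 0.3], [0.8, 0, 0]], [0, [-0.05, 0, 0.3], [0.6, 0, 0]]], force=60)

```text
time_s: 14.52
tool_pos: [0.5071, 0.1779, 0.1048]
tool_rot: [179.4, -0.1, 71.9]
force: [-9.7, -2.6, 31.3]
grip_width: 0.0111
```

```bash
python3 b.py 36 1.5 124 0
```

```text
t 14.52 G [ 35.1   2.  123.8] tilt 0.64 yawerr 0.07 rollerr 0.1 w 11.1
tip [-105.1    1.9   90.7] plate edge [-90.6   1.9  89.4] catch edge [115.4   2.2  94.7] Fbox [-8.4 -5.5 31.3] Mbox [-1.19  1.75 -0.11]
shift cm [-0.05  0.07 -0.02] turn [ 0.64 -0.1   0.07]
```

Call:
servo_tool(plan=[[0, [0, 0, 0], [0.3, 0, 0]], [0, [0, 0, 0], [0, 0, 0]]])

```text
time_s: 14.68
tool_pos: [0.5071, 0.1779, 0.1049]
tool_rot: [179.9, -0.1, 71.8]
force: [-1.6, 1.9, 1.7]
grip_width: 0.0114
```

```bash
python3 b.py 36 1.5 124 0;  python3 - <<'E'
from h import *
im=env.read_camera("scene")["image"][165:255,305:415]
im=cv2.resize(im,None,fx=6.5,fy=6.5,interpolation=cv2.INTER_CUBIC); cv2.imwrite("pics/shut.png",np.clip(im.astype(float)*1.7,0,255).astype('uint8'))
E
```

```text
t 14.68 G [ 35.2   2.  123.9] tilt 0.14 yawerr 0.02 rollerr 0.08 w 11.4
tip [-105.2    1.9   92.1] plate edge [-90.7   2.   90.6] catch edge [115.2   2.   94.1] Fbox [-2.1  1.3  1.7] Mbox [ 0.03  0.37 -0.02]
shift cm [-0.05  0.08 -0.01] turn [ 0.14 -0.08  0.02]
```

View pics/shut.png

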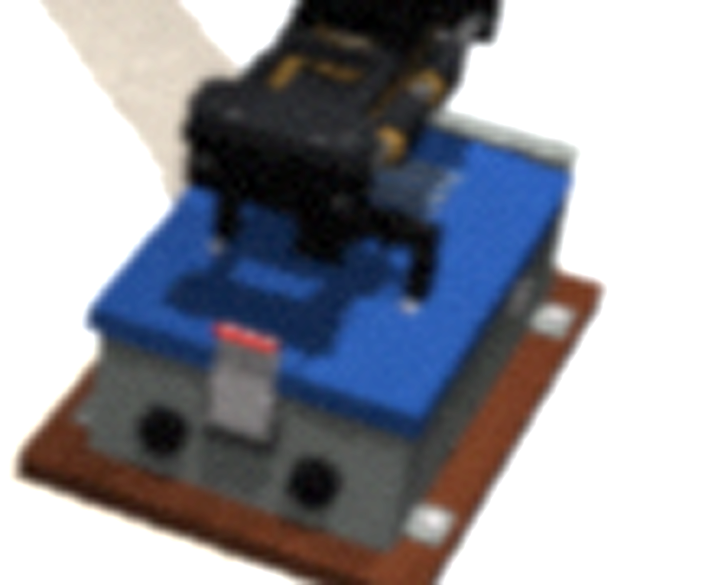

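The cover lies flat with its skirts outside the walls. I'll test the catch with a slight upward tilt.

Call:
servo_tool(plan=[[0, [0, 0, -0.2], [-0.8, 0, 0]], [0, [0, 0, -0.2], [-0.8, 0, 0]], [0, [0, 0, -0.15], [-0.5, 0, 0]]])

```text
time_s: 14.98
tool_pos: [0.5073, 0.1759, 0.1067]
tool_rot: [177.7, -0.1, 71.8]
force: [7.8, 4.3, -17.3]
grip_width: 0.011
```

```bash
python3 b.py 36 1.5 124 0
```

```text
t 14.98 G [3.520e+01 1.000e-01 1.256e+02] tilt 2.33 yawerr -0.05 rollerr 0.09 w 11.0
tip [-103.9    0.3   88.4] plate edge [-89.3   0.3  87.5] catch edge [1.164e+02 1.000e-01 9.890e+01] Fbox [  6.    6.5 -17.3] Mbox [ 1.41 -0.51  0.14]
shift cm [ 0.14 -0.01  0.17] turn [ 2.33 -0.09 -0.05]
```

The pull was resisted with about 13 N beyond the cover's weight, so the catch is holding. I'll set it back down and press once more.

Call:
servo_tool(plan=[[0, [0.1, 0, 0.15], [1.2, 0, 0]], [0, [0, 0, 0.15], [1, 0, 0]], [0, [0, 0, 0.1], [0, 0, 0]], [0, [0, 0, 0], [0, 0, 0]]])

```text
time_s: 15.32
tool_pos: [0.5064, 0.1763, 0.1052]
tool_rot: [179.9, 0.1, 71.8]
force: [-0.1, 0.4, -4.8]
grip_width: 0.0113
```

```bash
python3 b.py 36 1.5 124 0
```

```text
t 15.32 G [ 35.    0.3 124.2] tilt 0.05 yawerr 0.02 rollerr -0.15 w 11.3
tip [-105.4    0.2   92.5] plate edge [-90.9   0.2  91.1] catch edge [115.1   0.3  94.2] Fbox [-0.3  0.4 -4.8] Mbox [ 0.04 -0.05 -0.  ]
shift cm [0.12 0.09 0.02] turn [0.05 0.15 0.02]
```

Call:
servo_tool(plan=[[0.2, [0, 0, 0], [0, 0, 0]], [0.4, [0, 0, 0], [0, 0, 0]], [0.5, [0, 0, 0], [0, 0, 0]], [0.5, [0, 0, 0], [0, 0, 0]], [0.5, [0, 0, 0], [0, 0, 0]], [0.5, [0, 0, 0], [0, 0, 0]], [0.5, [0, 0, 0], [0, 0, 0]], [0.5, [0, 0, 0], [0, 0, 0]]])

```text
time_s: 15.98
tool_pos: [0.5085, 0.1752, 0.1063]
tool_rot: [179.7, 0.1, 71.8]
force: [-0.3, -0.5, -0.1]
grip_width: 0.0432
```

```bash
python3 b.py
```

```text
t 15.98 G [ 3.730e+01 -1.000e-01  1.253e+02] tilt 0.28 yawerr -0.05 rollerr -0.14 w 43.2
tip [-1.03e+02 -1.00e-01  9.32e+01] plate edge [-88.5  -0.1  91.7] catch edge [117.5  -0.2  95.7] Fbox [-0.1 -0.6 -0.1] Mbox [ 0.01 -0.02  0.08]
```

Call:
servo_tool(plan=[[0.5, [0, -0.2, -0.5], [0, 0, 0]], [0.5, [0, 0, -1], [0, 0, 0]], [0.5, [0, 0, -2], [0, 0, 0]], [0.5, [0, 0, -2], [0, 0, 0]], [0.5, [0, 0, -2], [0, 0, 0]], [0.5, [0, 0, -2], [0, 0, 0]], [0.5, [0, 0, -2], [0, 0, 0]], [0.5, [0, 0, -2], [0, 0, 0]], [0.5, [0, 0, -1], [0, 0, 0]], [0.5, [0, 0, 0], [0, 0, 0]], [0.5, [0, 0, 0], [0, 0, 0]]])

```text
time_s: 16.9
tool_pos: [0.5044, 0.1782, 0.2644]
tool_rot: [179.6, 0.1, 72.0]
force: [-0.1, -0.8, -0.3]
grip_width: 0.0431
```

```bash
python3 b.py;  python3 - <<'E'
from h import *
im=env.read_camera("scene")["image"][165:255,305:415]
im=cv2.resize(im,None,fx=6.5,fy=6.5,interpolation=cv2.INTER_CUBIC); cv2.imwrite("pics/end.png",np.clip(im.astype(float)*1.7,0,255).astype('uint8'))
E
```

```text
t 16.9 G [ 32.4   1.5 283.4] tilt 0.43 yawerr 0.17 rollerr -0.09 w 43.1
tip [-107.8    1.   250.9] plate edge [-93.3   1.1 249.5] catch edge [112.6   1.7 254. ] Fbox [ 0.1 -0.8 -0.3] Mbox [-0.01 -0.05 -0.  ]
```

View pics/end.png

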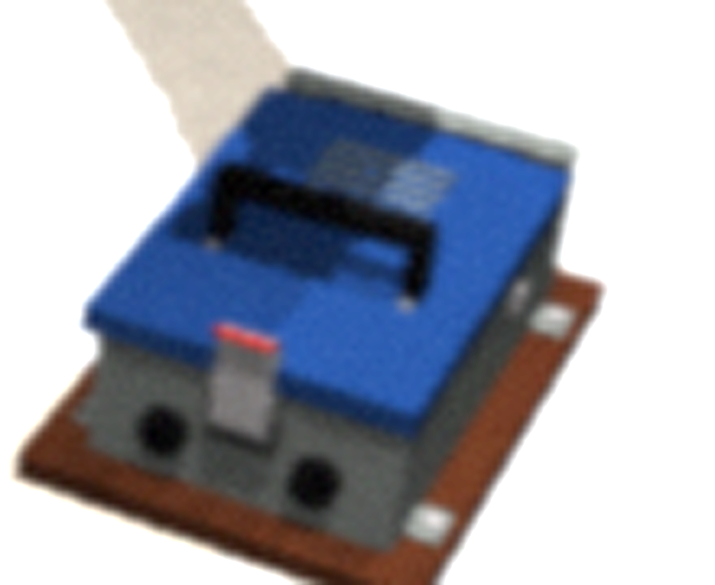

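The picture shows the cover flat and its lip edge under the hood at the top (430,115). The catch tab is at (245,338), over the cover's edge, and the gripper is clear. Handing in.

```bash
python3 -c "
from cell import env
print(env.sign_off())"
```

```text
the job is handed in; nothing more can be done
None
```

The blue cover is back on the box, hooked and latched, and the arm has let go. I handed it in at about 17 s of the 72 s allowed.

- **Hooking:** I held the cover by its handle at about 15° and felt for the box's side walls with pushes of about 2 N. I centred it between them and slid the lip under the ledge until it met the end wall. I then swung the cover down and pressed it home with about 31 N at the handle.
- **Last checks:** The tool's pose put the cover level, with its catch-side edge at 94.1 mm against the 94 mm expected. A slight upward tug met about 13 N beyond the cover's weight. The final picture shows the cover flat, with the red catch tab over its edge and the gripper clear.
- **Less certain:**
  - I never measured the catch angle directly; that it snapped shut rests on the tug and the picture.
  - The camera estimates of the box and cover disagreed by 2–3 mm sideways, which I settled by feel.
  - The cover brushed a side wall once at about 3° tilt, and I corrected it.
  - The tug shifted the cover about 2 mm sideways within its play, and it stayed flat.
  - I did not picture the other things on the bench again at the end; the arm's path kept clear of them.

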